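Preset the glue-lamp timer on its thumbwheel bank

ROBOT

A 6-joint arm with a two-finger parallel gripper is mounted at the origin on a cart in front of the work surface, level with it; the furniture and walls round the work are solid. World frame = base frame: x ahead of the robot, y to its left, z up, the work surface at z = 0. Lengths are in m, angles in rad, forces in N, time in s.
With the tool pointing down it reaches from about 0.325 to 0.75 m from the base axis. Payload 7.6 kg.
Tool frame: the origin (TCP) lies at the very end of the fingers, on their centre line; the grasp point (between the pads) lies 19 mm behind it (r.pinch_z is the distance from the TCP to the grasp point, in m); z points along the fingers, y is the line along which they close (so a half turn about z gives the same grasp; the last joint's range is limited). The gripper opens to 85 mm and grips with 20 to 120 N. Pads are 22 mm wide; open, the fingers measure 114 mm over their backs; the gripper's body (76 mm by 85 mm) begins 54 mm behind the grasp point. The pads swing forward as they close: fully open they stand 13 mm farther back than shut.
Start: joints at [1.174, 0.052, 1.401, -0, 1.689, -0.07], TCP at [0.169, 0.497, 0.231] pointing down, gripper open.
Joint ranges: [-2.9, 2.9], [-0.91, 2.17], [0.12, 2.37], [-1.06, 4.2], [0.26, 2.73], [-2.93, 2.93]. Speed limits (rad/s): [2.57, 2.57, 3.01, 3.14, 3.14, 3.14].

INTERFACE

Orientations are given as a unit quaternion [w, x, y, z].
In Python, from workcell import r gives the robot as it stands.
- The arm moves only by the tool carry_out, never from a script. Its argument "commands" is a list of rows, each an object with "gripper": the closure, from -1 (fully open) to 1 (shut), so that 0 is half open; "travel": the shift along the tool's x, y, z in m, a list of three; "yaw": the turn about the tool's z in degrees. A call has exactly 10 rows; each row shifts and turns the commanded pose from where the row before left it, along the tool's axes as they then stand; what a row does not reach is not made up. A row lasts 1/8 s, in which the tool goes at most 62.5 mm and 10.7 degrees, less where a joint would pass 70% of its speed; a pose out of reach is approached as far as the arm can. A call is refused whole if a number of a shift passes 0.0625 or a number of a turn 10.7, either way. A call with a gripper value outside its range is refused whole. The fingers move at their own pace and stop on an object; "force" is the grip in N (left out, the last holds). Time passes only in rows, so rows that do not move let the fingers close, or fill a call up. It gives the time, the measured TCP pose, the force, the opening and the grip force at its end, in the units of the state.
- r.get_obs(): the state, without advancing time (a new reading comes with each control period).
- r.capture(name): name is "scene" or "side" or "wrist"; returns (picture, depth): 400x640x3 uint8, blue, green, red; 400x640 float32, m along the optical axis (not along the pixel's ray), 0 where there is no reading.
- r.calibration(name): a dict with "intrinsics" (3x3 intrinsics, pixels), "rvec" (rotation vector, rad) and "tvec" (3), from world to camera coordinates, as OpenCV has them. Camera axes: x right, y down, z forward; pixel columns grow to the right and rows downward; lengths in m; the calibration is good to about 2 mm. A picture is of the moment at which its call begins: read the wrist's pose just before it. calibration takes no time and is no camera call; for the wrist camera it gives the pose at the moment of the call.
- r.sign_off(): hands the job in; it is judged then, once.
The state is a dict: "clock": time; "q": joint angles; "qvel": joint speeds; "effort": joint torques, N m; "tool_pos": TCP position; "tcp_rot": TCP orientation; "force": force on the tool from outside, world axes, zero at the start; "wrist_torque": the same for the moment, N m; "gripper_width": finger opening in m; "gripper_force": force on a finger pad.
Only numpy, scipy, OpenCV 4.12 (cv2) and the standard library are available. Lean on these libraries where they do the work, as an engineer would, in place of code of your own. Each camera call takes 0.05 s, during which the arm holds its last target. There are 200 camera calls.

TASK

Preset the timer box on the bench: set its left thumbwheel to 3 and its right thumbwheel to 2, and leave the middle wheel as it stands. A wheel is set to the digit its lever points at: the four rows of studs on the cover at the wheel's left count from 1 (one stud, nearest the robot) to 4 (four studs, farthest). Let go of the levers when done.

Things in the scene. Friction and masses are not known exactly. Their poses are not given: they have to be found in the camera images.
- bank: Timer box fixed on the bench: steel base 130 x 224 x 45 mm (x, y, z), half-round aluminium cover of radius 44 mm, three black thumbwheels side by side on one axle along its y. Origin: centre of the underside; x away from the robot, y left along the wheels, z up. Axle at x 0, z 45 mm. Wheels at y = +62 (left), 0 (middle), -62 mm (right). Each wheel: 98 mm diameter, 18 mm thick.
- wheel_left (a joint): Left wheel's angle q (rad): 0 with its lever straight up, positive leaning away from the robot (box +x), stops at +-0.80. Digits 1, 2, 3, 4 at -0.68, -0.227, +0.227, +0.68. No click stops: friction (2.5 N at the cross bar) holds it where it is left. Its lever's cross bar is centred 82 mm from the axle: at box x = 82 sin q, y = 62, z = 45 + 82 cos q mm.
- wheel_right (a joint): Right wheel's angle q (rad): 0 with its lever straight up, positive leaning away from the robot (box +x), stops at +-0.80. Digits 1, 2, 3, 4 at -0.68, -0.227, +0.227, +0.68. No click stops: friction (2.5 N at the cross bar) holds it where it is left. Its lever's cross bar is centred 82 mm from the axle: at box x = 82 sin q, y = -62, z = 45 + 82 cos q mm.
- middle_grip (a point): Centre of the cross bar of the middle wheel's lever. All three levers are alike: a steel stem 7 mm thick (along the turn) and 12 mm wide rises from the wheel to a wooden cross bar, a cylinder 18 mm in diameter and 26 mm long that lies along the box's y. The middle wheel turns as easily as the others and is to stay as it stands.

How it is judged:
At the end, for the whole second after the job is handed in: The left wheel stands at digit 3 and the right wheel at digit 2, each within 0.19 rad (11 degrees), and the cross bar of the middle wheel is within 16 mm of where it was at the start (value of joint wheel_left between 0.037 and 0.417 rad and value of joint wheel_right between -0.417 and -0.037 rad and distance of middle_grip from where it was at the start of the episode below 0.016 m); the robot touches nothing.
It fails at once if the middle wheel is turned (its cross bar moves more than 16 mm) (distance of middle_grip from where it was at the start of the episode above 0.016 m).
It also fails if it takes over 40 s, if anything falls off the work surface, if the arm or the gripper's body presses on something with over 40 N, if the wrist force passes 120 N, or if a joint passes its speed limit or range.

## Working session

There is one attempt and no reset: what is moved stays moved. The work goes in short steps, Python scripts to look and compute and a tool call to move; the robot and the scene stay as the last step left them, time stands still between calls to the robot, and variables do not carry over. Pictures are saved under pics/ and viewed, at most 10 in all, crops included, and the job is handed in when it is done.

Besides the shell and the picture viewer there is one more tool, called after "Request:" as a command line: name --argument value ..., lists and objects as JSON in quotes. carry_out: Moves the arm, as the interface text tells. Its arguments: {"type":"object","properties":{"commands":{"type":"array","items":{"type":"object","properties":{"gripper":{"type":"number"},"travel":{"type":"array","items":{"type":"number"}},"yaw":{"type":"number"}}}},"force":{"type":"number"}},"required":["commands"]}

```bash
mkdir -p pics; ls; python3 - <<'E'
from workcell import r
import cv2,numpy as np
for n in("scene","side"):
    p,d=r.capture(n); cv2.imwrite(f"pics/{n}.png",p); np.save(f"pics/{n}.npy",d); c=r.calibration(n)
    print(n,-cv2.Rodrigues(np.array(c["rvec"]))[0].T@np.array(c["tvec"]).ravel())
print(r.get_obs(),r.pinch_z)
E
```

```text
pics
scene [ 0.04256898 -0.22368037  0.72980385]
side [ 0.35399406 -0.66399091  0.59171605]
{'clock': 0.1, 'q': array([ 1.17366742e+00,  5.27894382e-02,  1.40166337e+00,  7.45679032e-06,
        1.68858935e+00, -7.03158423e-02]), 'qvel': array([-6.93399323e-04, -9.69437536e-04, -4.17013904e-03, -1.60101917e-03,
       -2.07596980e-03,  5.54418039e-05]), 'effort': array([ 1.32102548e-03, -3.82585824e+01, -3.60983706e+01, -1.08929298e-04,
        4.85526849e-03, -2.94386655e-05]), 'tool_pos': array([0.16841519, 0.49696011, 0.23052816]), 'tcp_rot': array([-1.71455898e-04,  1.62679825e-01,  9.86678645e-01, -7.04193056e-04]), 'force': array([-0.55040133,  0.12604837,  0.50427925]), 'wrist_torque': array([ 0.05062974,  0.07011223, -0.02359359]), 'gripper_force': 0.0, 'gripper_width': 0.08543165887822074} 0.0187
```

View pics/scene.png

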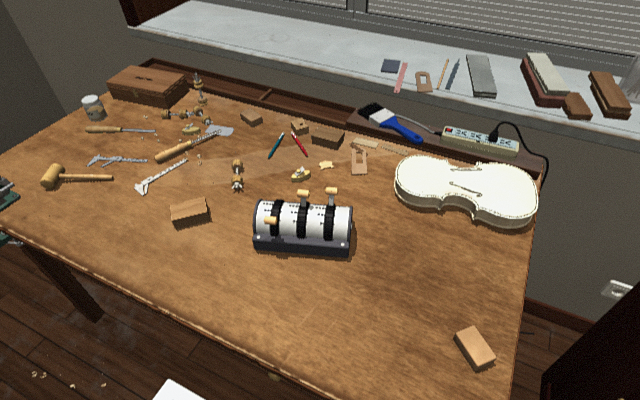

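View pics/side.png

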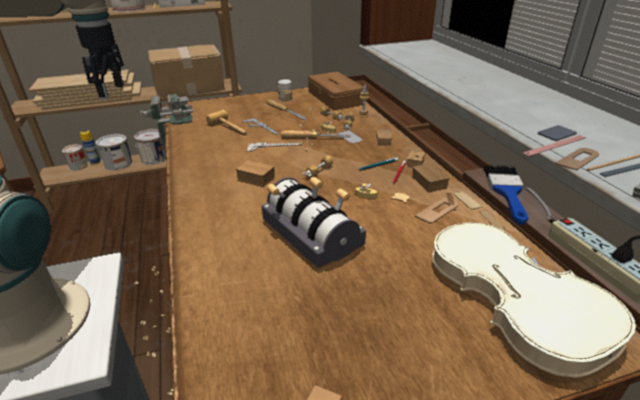

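The box is at about scene (303,228) and side (313,225). The left lever leans toward the robot at (271,220), the middle one is at (303,194) and the right one, leaning away, is at (331,191). Next I'll use depth to measure them.

```bash
cat > h.py <<'E'
import cv2,numpy as np
from workcell import r
def cloud(n,d=None,p=None):
    if d is None: p,d=r.capture(n)
    c=r.calibration(n);K=np.array(c["intrinsics"]);R=cv2.Rodrigues(np.array(c["rvec"]))[0];t=np.array(c["tvec"]).ravel()
    v,u=np.mgrid[:400,:640]
    P=np.dstack([(u-K[0,2])/K[0,0]*d,(v-K[1,2])/K[1,1]*d,d])
    W=(P-t)@R; W[d==0]=np.nan
    return p,W
E
python3 - <<'E'
from h import *
out=[]
for n,(x0,y0,x1,y1) in dict(scene=(240,175,370,270),side=(250,165,380,275)).items():
    p=cv2.imread(f"pics/{n}.png");_,W=cloud(n,np.load(f"pics/{n}.npy"))
    m=np.zeros((400,640),bool);m[y0:y1,x0:x1]=1
    out.append(cv2.resize(p[y0:y1,x0:x1],(390,300),interpolation=cv2.INTER_CUBIC))
    w=W[y0+5:y1,x0:x0+15].reshape(-1,3);print(n,"table z",np.nanmedian(W[y1-15:y1,x0:x0+15,2]))
    hi=(m&(W[...,2]>.1)).astype(np.uint8)
    k,l,s,c=cv2.connectedComponentsWithStats(hi)
    for i in range(1,k):
        if s[i,4]>8: q=W[l==i];print(" lever",c[i].round(),s[i,4],q.mean(0).round(4),q.min(0).round(3),q.max(0).round(3))
    b=m&(W[...,2]>.03)&(W[...,2]<.1)
    q=W[b][:,:2].astype(np.float32);rc=cv2.minAreaRect(q);print(" rect",rc)
    t=m&(abs(W[...,2]-.045)<.004);q=W[t][:,:2].astype(np.float32);print(" top",len(q),cv2.minAreaRect(q))
    t=m&(W[...,2]>.08)&(W[...,2]<.092)&(p.min(2)>120);q=W[t][:,:2];cc=q.mean(0);_,_,V=np.linalg.svd(q-cc);print(" crest",len(q),cc,V[0],np.ptp((q-cc)@V[0]),(q.min(0),q.max(0)))
cv2.imwrite("pics/crop.png",np.hstack(out))
E
```

```text
scene table z -0.0014868443741345096
 lever [331. 193.] 118 [0.6134 0.0441 0.1172] [0.602 0.033 0.1  ] [0.626 0.059 0.127]
 lever [303. 195.] 127 [0.572  0.0948 0.1244] [0.564 0.082 0.1  ] [0.587 0.109 0.135]
 lever [270. 220.] 100 [0.4861 0.13   0.1094] [0.477 0.118 0.1  ] [0.499 0.143 0.116]
 rect ((0.5611302256584167, 0.09117178618907928), (0.13289973139762878, 0.22558867931365967), 19.630290985107422)
 top 875 ((0.5618914365768433, 0.09101244807243347), (0.13161568343639374, 0.22481396794319153), 19.47112274169922)
 crest 979 [0.55860331 0.08826927] [ 0.32570659 -0.9454709 ] 0.21371053112795382 (array([ 0.50311549, -0.01378449]), array([0.618426, 0.19863 ]))
side table z -0.0014198040214151825
 lever [315. 185.] 137 [0.573  0.091  0.1225] [0.564 0.08  0.1  ] [0.585 0.107 0.134]
 lever [272. 189.] 89 [0.4873 0.1265 0.1087] [0.477 0.113 0.101] [0.499 0.144 0.114]
 lever [341. 196.] 139 [0.6149 0.0403 0.1167] [0.606 0.029 0.1  ] [0.63  0.058 0.127]
 rect ((0.5959179997444153, 0.21129079163074493), (0.2776525616645813, 0.43600785732269287), 19.261171340942383)
 top 864 ((0.5608389973640442, 0.08856742084026337), (0.12990182638168335, 0.22709359228610992), 19.433977127075195)
 crest 778 [0.55960437 0.07986274] [ 0.32842294 -0.94453077] 0.2188661636600091 (array([ 0.49938285, -0.02262509]), array([0.61585018, 0.19756035]))
```

View pics/crop.png

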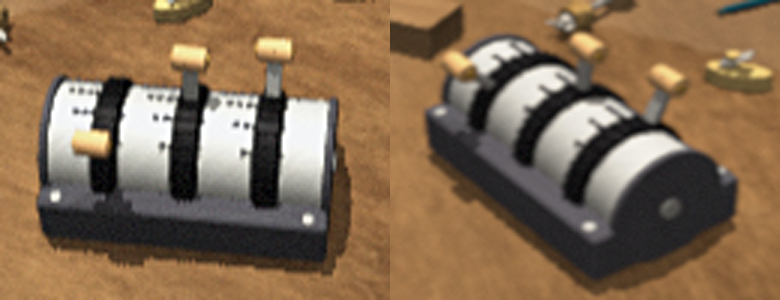

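The box centre is at (0.561, 0.090) with yaw 19.4°, and the measured 130 x 225 mm matches the given size. In the box frame, the left lever is at about -57 mm (digit 1), the right at about +34 mm and the middle at about +11 mm. I'll push each bar with shut fingers, with tool x along box -x.

Request:
carry_out --commands '[{"gripper":1,"travel":[0,0,0],"yaw":-9.54},{"gripper":1,"travel":[0,0,0],"yaw":-9.54},{"gripper":1,"travel":[0,0,0],"yaw":-9.54},{"gripper":1,"travel":[0,0,0],"yaw":-9.54},{"gripper":1,"travel":[-0.0144,-0.0503,0],"yaw":0},{"gripper":1,"travel":[-0.0144,-0.0503,0],"yaw":0},{"gripper":1,"travel":[-0.0144,-0.0503,0],"yaw":0},{"gripper":1,"travel":[-0.0144,-0.0503,0],"yaw":0},{"gripper":1,"travel":[-0.0144,-0.0503,0],"yaw":0},{"gripper":1,"travel":[0,0,0],"yaw":0}]' --force 40

```text
clock: 1.35
tool_pos: [0.3215, 0.2817, 0.2311]
tcp_rot: [-0.0, -0.166, 0.986, -0.0]
force: [0.2, -0.2, 0.6]
gripper_width: 0.0001
gripper_force: 0.0
```

```bash
cat >> h.py <<'E'
from scipy.spatial.transform import Rotation as Ro
def state():
    o=r.get_obs();T=Ro.from_quat(np.roll(o["tcp_rot"],-1)).as_matrix()
    a=np.radians(19.45);d=o["tool_pos"][:2]-[.5613,.090]
    print("t",o["clock"],"tcp",o["tool_pos"].round(4),"toolx deg",np.degrees(np.arctan2(T[1,0],T[0,0])).round(2),"tilt",T[:,2].round(3),"box xy mm",(1000*np.array([d@[np.cos(a),np.sin(a)],d@[-np.sin(a),np.cos(a)]])).round(1),"F",o["force"].round(1),"w",o["gripper_width"])
E
python3 -c "
from h import *
state()"
```

```text
t 1.35 tcp [0.3215 0.2817 0.2311] toolx deg -160.86 tilt [ 0.    -0.001 -1.   ] box xy mm [-162.3  260.6] F [ 0.2 -0.2  0.6] w 0.0001339291821059692
```

Request:
carry_out --commands '[{"gripper":1,"travel":[-0.0115,-0.04,0],"yaw":0},{"gripper":1,"travel":[-0.0115,-0.04,0],"yaw":0},{"gripper":1,"travel":[-0.0115,-0.04,0],"yaw":0},{"gripper":1,"travel":[-0.0115,-0.04,0],"yaw":0},{"gripper":1,"travel":[-0.0115,-0.039,0],"yaw":0},{"gripper":1,"travel":[0,0,0.042],"yaw":0},{"gripper":1,"travel":[0,0,0.042],"yaw":0},{"gripper":1,"travel":[0,0,0.042],"yaw":0},{"gripper":1,"travel":[0,0,0],"yaw":0},{"gripper":1,"travel":[0,0,0],"yaw":0}]'

```text
clock: 2.6
tool_pos: [0.4413, 0.1162, 0.107]
tcp_rot: [0.001, -0.169, 0.986, 0.0]
force: [-0.2, 0.1, 0.9]
gripper_width: -0.0002
gripper_force: 0.0
```

```bash
python3 -c "
from h import *
state()
p,W=cloud('side');cv2.imwrite('pics/s2.png',cv2.resize(p[80:280,180:440],(780,600)))"
```

```text
t 2.6 tcp [0.4413 0.1162 0.107 ] toolx deg -160.52 tilt [ 0.002  0.001 -1.   ] box xy mm [-104.4   64.7] F [-0.2  0.1  0.9] w -0.00022510272630612085
```

View pics/s2.png

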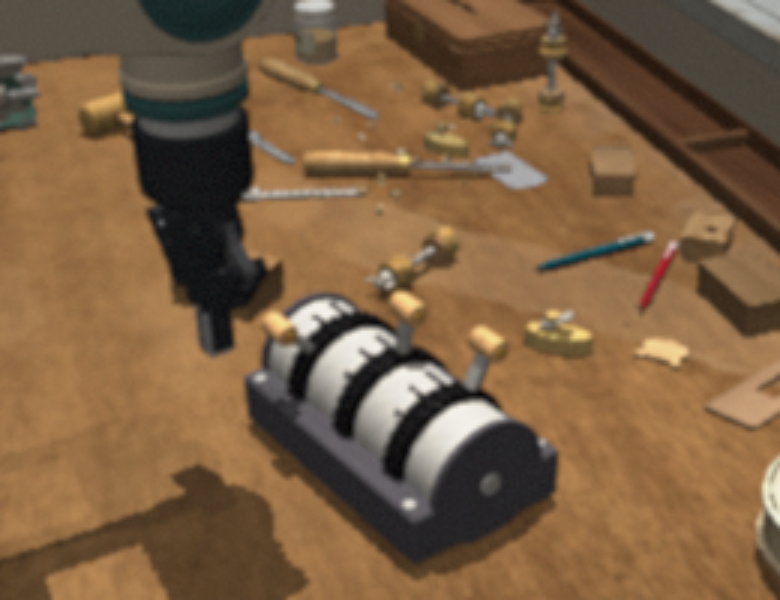

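The finger tip at (215,340) stands in front of the left bar at (280,327) and is lined up with it. Now I'll push.

Request:
carry_out --commands '[{"gripper":1,"travel":[-0.0105,-0.002,0.002],"yaw":0},{"gripper":1,"travel":[-0.0105,0,0],"yaw":0},{"gripper":1,"travel":[-0.0105,0,0],"yaw":0},{"gripper":1,"travel":[-0.0105,0,0],"yaw":0},{"gripper":1,"travel":[-0.0105,0,0],"yaw":0},{"gripper":1,"travel":[-0.0105,0,0],"yaw":0},{"gripper":1,"travel":[-0.0105,0,0],"yaw":0},{"gripper":1,"travel":[-0.0105,0,0],"yaw":0},{"gripper":1,"travel":[-0.0105,0,0],"yaw":0},{"gripper":1,"travel":[0,0,0],"yaw":0}]'

```text
clock: 3.9
tool_pos: [0.531, 0.1454, 0.1029]
tcp_rot: [0.0, -0.169, 0.986, 0.0]
force: [-0.1, -0.1, -0.6]
gripper_width: -0.0001
gripper_force: 0.0
```

```bash
python3 -c "
from h import *
state()
p,W=cloud('side');cv2.imwrite('pics/s3.png',cv2.resize(p[80:280,180:440],(780,600)))"
```

```text
t 3.9 tcp [0.531  0.1454 0.1029] toolx deg -160.55 tilt [ 0.  0. -1.] box xy mm [-10.1  62.3] F [-0.1 -0.1 -0.6] w -0.00010375337191602202
```

View pics/s3.png

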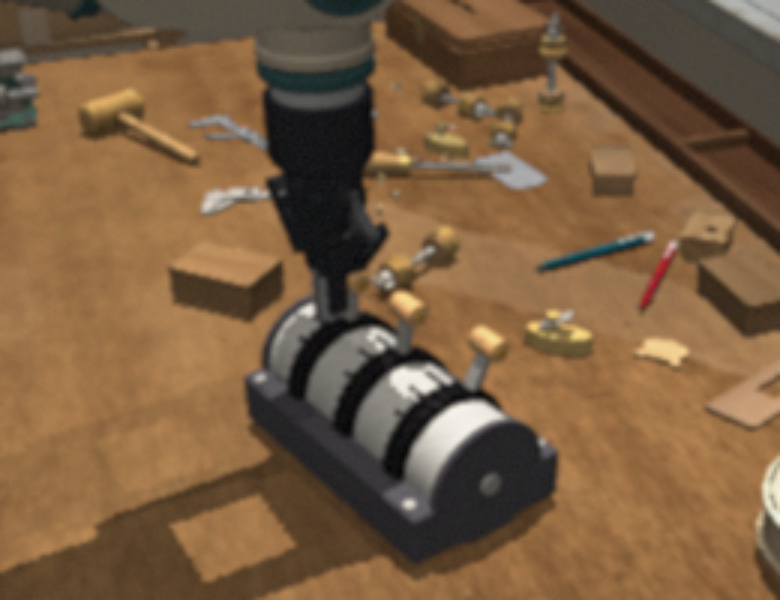

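The left bar has moved and is now partly hidden behind the finger, at about (365,283). The middle bar at (407,307) has not moved. I'll push 8 mm more, back off and rise.

Request:
carry_out --commands '[{"gripper":1,"travel":[-0.004,0,0],"yaw":0},{"gripper":1,"travel":[-0.004,0,0],"yaw":0},{"gripper":1,"travel":[0,0,0],"yaw":0},{"gripper":1,"travel":[0.02,0,0],"yaw":0},{"gripper":1,"travel":[0.02,0,0],"yaw":0},{"gripper":1,"travel":[0,0,-0.04],"yaw":0},{"gripper":1,"travel":[0,0,-0.05],"yaw":0},{"gripper":1,"travel":[0,0,-0.05],"yaw":0},{"gripper":1,"travel":[0,0,0],"yaw":0},{"gripper":1,"travel":[0,0,0],"yaw":0}]'

```text
clock: 5.2
tool_pos: [0.5002, 0.1344, 0.2428]
tcp_rot: [0.0, -0.169, 0.986, 0.0]
force: [-0.3, -1.2, -0.1]
gripper_width: -0.0001
gripper_force: 0.0
```

```bash
cat >> h.py <<'E'
def levers(n):
    p,W=cloud(n);a=np.radians(19.45);D=W[...,:2]-[.5613,.090]
    bx=D@[np.cos(a),np.sin(a)];by=D@[-np.sin(a),np.cos(a)]
    for y in(.062,0,-.062):
        m=(abs(by-y)<.02)&(abs(bx)<.08)&(W[...,2]>.1)&(W[...,2]<.14)
        print(n,y,m.sum(),"bx extent",np.percentile(bx[m],[3,50,97]).round(4) if m.any() else None,"zmax",W[...,2][m].max() if m.any() else None)
    return p
E
python3 -c "
from h import *
state();levers('side');levers('scene')"
```

```text
t 5.2 tcp [0.5002 0.1344 0.2428] toolx deg -160.56 tilt [ 0.  0. -1.] box xy mm [-42.9  62.2] F [-0.3 -1.2 -0.1] w -9.470077017474845e-05
side 0.062 128 bx extent [0.0066 0.0114 0.0212] zmax 0.1341272793844174
side 0 138 bx extent [0.0066 0.01   0.0199] zmax 0.13367399024638618
side -0.062 138 bx extent [0.0272 0.0327 0.044 ] zmax 0.12632585796440302
scene 0.062 133 bx extent [0.0075 0.0112 0.021 ] zmax 0.13503464190020775
scene 0 127 bx extent [0.0071 0.0107 0.0204] zmax 0.13502248542890946
scene -0.062 117 bx extent [0.027  0.0329 0.0423] zmax 0.126824984055445
```

The left bar is at about +16 mm (q ≈ 0.19) and the middle has not moved. The right bar is at about +37 mm. Now I'll go beyond the right lever.

Request:
carry_out --commands '[{"gripper":1,"travel":[-0.032,-0.031,0],"yaw":0},{"gripper":1,"travel":[-0.032,-0.031,0],"yaw":0},{"gripper":1,"travel":[-0.032,-0.031,0],"yaw":0},{"gripper":1,"travel":[-0.032,-0.031,0],"yaw":0},{"gripper":1,"travel":[0,0,0],"yaw":0},{"gripper":1,"travel":[0,0,0.045],"yaw":0},{"gripper":1,"travel":[0,0,0.045],"yaw":0},{"gripper":1,"travel":[0,0,0.045],"yaw":0},{"gripper":1,"travel":[0,0,0],"yaw":0},{"gripper":1,"travel":[0,0,0],"yaw":0}]'

```text
clock: 6.55
tool_pos: [0.6626, 0.0604, 0.1106]
tcp_rot: [0.001, -0.169, 0.986, -0.0]
force: [0.1, -0.0, 0.3]
gripper_width: 0.0001
gripper_force: 0.0
```

```bash
python3 -c "
from h import *
state();p=levers('side');cv2.imwrite('pics/s4.png',cv2.resize(p[80:280,180:440],(780,600)))"
```

```text
t 6.55 tcp [0.6626 0.0604 0.1106] toolx deg -160.54 tilt [ 0.003  0.    -1.   ] box xy mm [ 85.7 -61.6] F [ 0.1 -0.   0.3] w 7.097968271229447e-05
side 0.062 128 bx extent [0.0069 0.0112 0.0211] zmax 0.13490260949619431
side 0 138 bx extent [0.0065 0.0104 0.0206] zmax 0.13395601542328836
side -0.062 242 bx extent [0.0282 0.0402 0.0787] zmax 0.13941197525683574
```

View pics/s4.png

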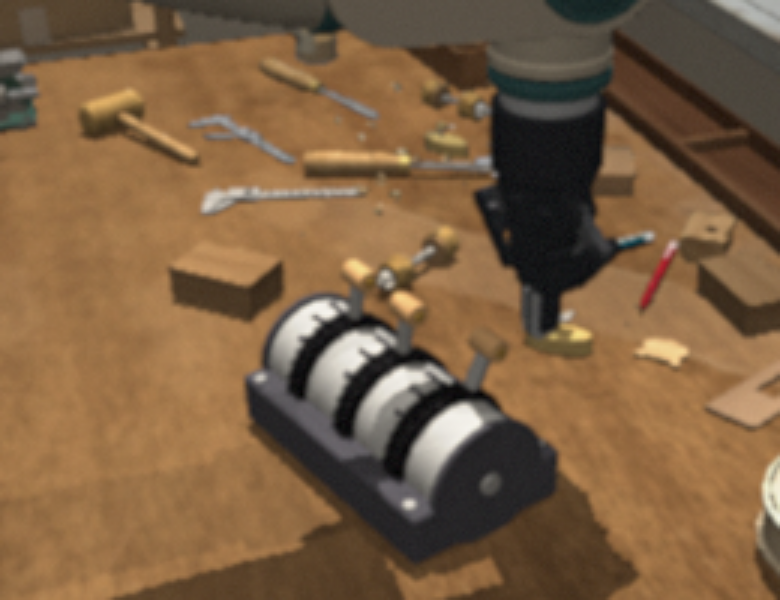

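The finger at (540,320) is beyond the right bar at (487,343) and lined up with it. The left and middle bars are in line at (358,272) and (407,307). I'll push back toward the robot.

Request:
carry_out --commands '[{"gripper":1,"travel":[0.0094,0,0.005],"yaw":0},{"gripper":1,"travel":[0.0094,0,0],"yaw":0},{"gripper":1,"travel":[0.0094,0,0],"yaw":0},{"gripper":1,"travel":[0.0094,0,0],"yaw":0},{"gripper":1,"travel":[0.0094,0,0],"yaw":0},{"gripper":1,"travel":[0.0094,0,0],"yaw":0},{"gripper":1,"travel":[0.0094,0,0],"yaw":0},{"gripper":1,"travel":[0.0094,0,0],"yaw":0},{"gripper":1,"travel":[0.0094,0,0],"yaw":0},{"gripper":1,"travel":[0,0,0],"yaw":0}]'

```text
clock: 7.85
tool_pos: [0.5812, 0.0316, 0.1026]
tcp_rot: [-0.001, -0.169, 0.986, 0.0]
force: [0.6, 0.5, -0.3]
gripper_width: -0.0003
gripper_force: 0.0
```

Request:
carry_out --commands '[{"gripper":1,"travel":[0,0,0],"yaw":0},{"gripper":1,"travel":[-0.02,0,0],"yaw":0},{"gripper":1,"travel":[-0.02,0,0],"yaw":0},{"gripper":1,"travel":[0,0,0],"yaw":0},{"gripper":1,"travel":[0,0,-0.04],"yaw":0},{"gripper":1,"travel":[0,0,-0.05],"yaw":0},{"gripper":1,"travel":[0,0,-0.05],"yaw":0},{"gripper":1,"travel":[0,0,0],"yaw":0},{"gripper":1,"travel":[0,0,0],"yaw":0},{"gripper":1,"travel":[0,0,0],"yaw":0}]'

```text
clock: 9.1
tool_pos: [0.6193, 0.0451, 0.2413]
tcp_rot: [-0.002, -0.169, 0.986, 0.0]
force: [0.8, 0.4, -0.7]
gripper_width: 0.0
gripper_force: 0.0
```

```bash
python3 -c "
from h import *
state();p=levers('side');levers('scene');cv2.imwrite('pics/s5.png',cv2.resize(p[80:280,180:440],(780,600)))"
```

```text
t 9.1 tcp [0.6193 0.0451 0.2413] toolx deg -160.57 tilt [-0.004 -0.    -1.   ] box xy mm [ 39.8 -61.6] F [ 0.8  0.4 -0.7] w 1.5300743900631645e-05
side 0.062 126 bx extent [0.0069 0.0108 0.0215] zmax 0.133594752733449
side 0 138 bx extent [0.0064 0.0103 0.0209] zmax 0.1340230014861767
side -0.062 138 bx extent [-0.0312 -0.025  -0.016 ] zmax 0.13305433490280374
scene 0.062 132 bx extent [0.0079 0.0108 0.0209] zmax 0.1354179109682737
scene 0 124 bx extent [0.0071 0.0103 0.022 ] zmax 0.13406037695622
scene -0.062 113 bx extent [-0.0306 -0.0255 -0.0179] zmax 0.1337362979986928
```

View pics/s5.png

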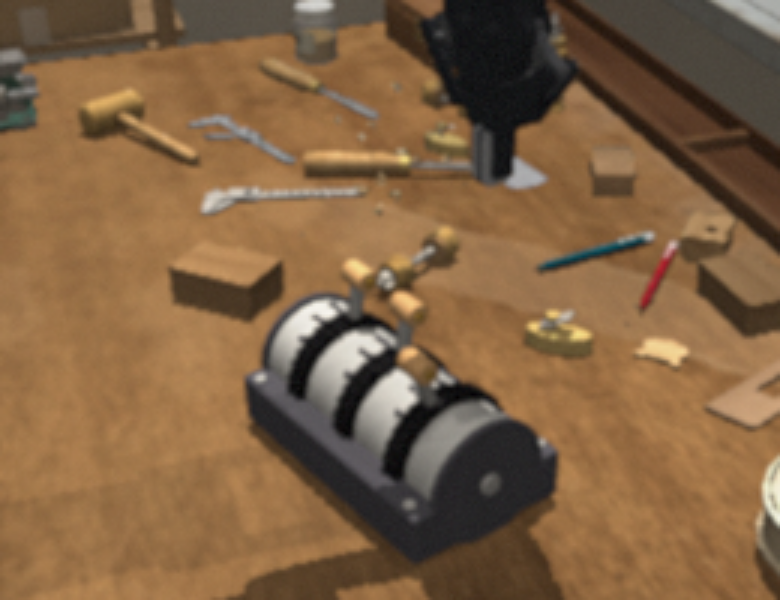

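The right bar at (415,365) is at about -22 mm (q ≈ -0.27). The left bar at (358,272) is at about +16 mm, and the middle bar at (407,307) has not moved. The gripper is clear, so I'm handing in.

```bash
python3 -c "
from workcell import r
print(r.sign_off())"
```

```text
the job is handed in; nothing more can be done
None
```

By my last camera measurement, the left wheel is at digit 3 (q ≈ 0.19 rad) and the right wheel at digit 2 (q ≈ -0.27 rad), with the middle wheel unmoved and the gripper clear; I handed the job in, but no verdict came back.

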